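# Gauge the carriers on the model rail

## Robot

A 6-joint arm with a two-finger parallel gripper is mounted at the origin on the work surface. World frame = base frame: x ahead of the robot, y to its left, z up, the work surface at z = 0. Lengths are in m, angles in rad, forces in N, time in s.
With the tool pointing down it reaches from about 0.325 to 0.85 m from the base axis. Payload 15.5 kg.
Tool frame: the origin (TCP) lies on the centre line of the jaws, within the pads' length; the fingertips stand 8 mm ahead of it and the grasp point (between the pads) lies 11 mm behind it; z points along the fingers, y is the line along which they close (so a half turn about z gives the same grasp; the last joint's range is limited). The gripper opens to 91 mm and grips with 3 to 60 N. Pads are 32 mm wide; open, the fingers measure 118 mm over their backs; the gripper's body (76 mm by 178 mm) begins 60 mm behind the grasp point.
Start: joints at [1.169, 0.494, 1.345, -0, 1.302, -0.096], TCP at [0.189, 0.596, 0.222] pointing down, gripper open.
Joint ranges: [-2.91, 2.91], [-0.82, 2.16], [0.22, 2.67], [-1.22, 4.37], [0.12, 2.79], [-3.08, 3.08]. Speed limits (rad/s): [1.89, 1.89, 2.57, 3.01, 3.01, 3.01].

## Interface

Orientations are given as a rotation vector (axis times angle).
In Python, from rig import * gives the robot as it stands.
- The arm moves only by the tool carry_out, never from a script. Its argument "increments" is a list of rows, each a list of 7 numbers: the finger opening in mm, from 0 to 91.2, then the shift along the tool's x, y, z in mm, then the turn, a rotation vector about the tool's x, y, z in degrees. In form: [[jaw, x, y, z, rx, ry, rz], ...]. A call has exactly 10 rows; each row shifts and turns the commanded pose from where the row before left it, along the tool's axes as they then stand; what a row does not reach is not made up. A row lasts 1/12 s, in which the tool goes at most 41.7 mm and 7.16 degrees, less where a joint would pass 70% of its speed; a pose out of reach is approached as far as the arm can. A call is refused whole if a number of a shift passes 41.7 or a number of a turn 7.16, either way. A call with a gripper value outside its range is refused whole. The fingers move at their own pace and stop on an object; the grip force is fixed at half the most. Time passes only in rows, so rows that do not move let the fingers close, or fill a call up. It gives the time, the measured TCP pose, the force, the opening and the grip force at its end, in the units of the state.
- get_state(): the state, without advancing time (a new reading comes with each control period).
- camera(name): name is "side" or "top" or "wrist"; returns the picture (420x560x3 uint8, red, green, blue); there is no depth.
- get_calibration(name): a dict with "fov_y" (degrees; the focal length in pixels is half the picture's height over the tangent of half this angle, whatever the lens; pixels are square), "cx", "cy" (the principal point, pixels), "rvec" (rotation vector, rad) and "tvec" (3), from world to camera coordinates, as OpenCV has them. Camera axes: x right, y down, z forward; pixel columns grow to the right and rows downward; lengths in m; the calibration is good to about 2 mm. A picture is of the moment at which its call begins: read the wrist's pose just before it. get_calibration takes no time and is no camera call; for the wrist camera it gives the pose at the moment of the call.
- job_done(): hands the job in; it is judged then, once.
The state is a dict: "t": time; "joint_positions": joint angles; "qd": joint speeds; "joint_torque": joint torques, N m; "tcp_pos": TCP position; "eef_rot": TCP orientation; "contact_force": force on the tool from outside, world axes, zero at the start; "ft_torque": the same for the moment, N m; "grip_width": finger opening in m; "grasp_force": force on a finger pad.
Only numpy, scipy, OpenCV 4.12 (cv2) and the standard library are available. Lean on these libraries where they do the work, as an engineer would, in place of code of your own. Each camera call takes 0.05 s, during which the arm holds its last target. There are 200 camera calls.

## Task

Space the three model carriers evenly along the rail with the gauge: beginning at the red stop, straddle each carrier in turn with the orange leg on the stop's side and draw it towards the stop until the orange leg sits snug against the part before it, held there for a moment, pressing gently and without shoving the stop or a carrier already set. Then stand the gauge upright on the bench again, in front of the rail on the robot's side, let go, and leave everything else where it is.

Things in the scene. Friction and masses are not known exactly. Their poses are not given: they have to be found in the camera images.
- rail: grey base plate, 12 mm thick, fixed, with a row of sliding carriers. y runs along the row towards the red stop, x points away from the robot. Origin on the underside, on the gauge line (x = 0) that runs through the middles of the stop and of the carriers' aluminium blocks; the plate spans x -35 to 105 mm, y -220 to 220 mm
- stop: fixed red end stop, a block 52 mm (x) by 30 mm (y) by 36 mm tall standing on the rail's plate (top 48 mm above the bench). Origin on the gauge line at the bottom of the face that looks at the carriers; y points into the block, the row lies at negative y
- gauge: loose spacer gauge: upside-down U, 36 mm wide (x), 90 mm tall, about 240 g, standing on two 26 mm legs on the bench between robot and rail. Origin at foot level, midway between the legs. Along y: steel hook leg -34 to -24 mm, open mouth, orange leg 24 to 38 mm. Bridge from z 26 to 40 mm; on it a black grip 36 (x) by 30 (y) mm, z 40 to 90 mm: grip it across y
- spacer: the gauge's orange leg (same origin and axes as the gauge). In use: gauge y along rail y, feet 24 mm above the bench, astride a carrier's block (bridge 6 mm above it). Moved to the stop's side, the hook leg draws the carrier; when the orange leg meets the part before, that gap is 22 mm, the gauge's origin then 4 mm nearer the stop than the carrier's
- mould: teal hexagonal silicone mould on a grey foot, 66 mm across, 58 mm tall; origin at its underside's centre; a bystander, it may stand near the gauge
- carrier1: carrier next to the stop: aluminium block 40 x 40 x 30 mm (top 44 mm above the bench), behind it, x 20 to 86 mm, a pallet with a blue dental model (38 mm wide along the row, top 54 mm above the bench). Origin at the centre of the block's underside, 14 mm above the bench, axes as the rail's. Slides only along the rail's y: about 6 N moves it, and it stays where it is left
- carrier2: middle carrier: aluminium block 40 x 40 x 30 mm (top 44 mm above the bench), behind it, x 20 to 86 mm, a pallet with a blue dental model (38 mm wide along the row, top 54 mm above the bench). Origin at the centre of the block's underside, 14 mm above the bench, axes as the rail's. Slides only along the rail's y: about 6 N moves it, and it stays where it is left
- carrier3: carrier farthest from the stop: aluminium block 40 x 40 x 30 mm (top 44 mm above the bench), behind it, x 20 to 86 mm, a pallet with a blue dental model (38 mm wide along the row, top 54 mm above the bench). Origin at the centre of the block's underside, 14 mm above the bench, axes as the rail's. Slides only along the rail's y: about 6 N moves it, and it stays where it is left
- former: clear hexagonal plastic former, 64 mm across, 60 mm tall, a bystander
- spare_model: blue dental model 55 x 36 x 28 mm lying on the bench, a bystander
- rail_model: blue dental model 55 x 36 x 28 mm standing loose on the rail's base plate, on the far side, beyond the last carrier; a bystander
- jar: small jar, 52 mm wide, 65 mm tall, a bystander
- brush: blue-handled brush 150 mm long lying on the bench, a bystander
- carver: steel wax spatula 160 mm long lying on the bench, a bystander
There are look-alikes about, which are no part of the job. What is shaped like the gauge but pink is not meant.

How it is judged:
By the outcome, as a careful person would: the job done as asked, in the order asked, and still so for the second after the job is handed in, with the robot touching nothing.
It also fails if it takes over 72 s, if anything falls off the work surface, if the arm or the gripper's body presses on something with over 40 N, if the wrist force passes 120 N, or if a joint passes its speed limit or range.

## Working session

There is one attempt and no reset: what is moved stays moved. The work goes in short steps, Python scripts to look and compute and a tool call to move; the robot and the scene stay as the last step left them, time stands still between calls to the robot, and variables do not carry over. Pictures are saved under pics/ and viewed, at most 10 in all, crops included, and the job is handed in when it is done.

Besides the shell and the picture viewer there is one more tool, called after ">>>" by a JSON object that holds its "name" and its "arguments", one argument or row to a line. carry_out: Moves the arm, as the interface text tells. Its arguments: {"type":"object","properties":{"increments":{"type":"array","items":{"type":"array","items":{"type":"number"}}}},"required":["increments"]}

```bash
ls; mkdir -p pics; python3 - <<'E'
from rig import *
import cv2
s=get_state(); print(s)
for n in("top","side"):
    c=get_calibration(n); print(n,c)
    cv2.imwrite(f"pics/{n}0.png",cv2.resize(camera(n),(800,600),interpolation=cv2.INTER_CUBIC)[:,:,::-1])
E
```

```text
pics
{'t': 0.0, 'joint_positions': array([ 1.16852150e+00,  4.94206104e-01,  1.34615807e+00, -1.69509827e-05,
        1.30246935e+00, -9.54608836e-02]), 'qd': array([ 1.07980001e-03, -6.44607544e-04,  1.46961143e-05, -2.35453088e-04,
       -1.54727943e-03, -2.35854837e-04]), 'joint_torque': array([-8.52452486e-04, -8.78800321e+01, -3.81853151e+01,  7.07457704e-02,
        5.33166504e-02, -3.15320847e-05]), 'tcp_pos': array([0.18859503, 0.59547095, 0.22131487]), 'eef_rot': array([-4.80002762e-01, -3.10441257e+00,  1.89526042e-03]), 'contact_force': array([-0.59766506,  0.69427961, -0.34639636]), 'ft_torque': array([ 0.03076423,  0.03073321, -0.00775404]), 'grasp_force': 0.0, 'grip_width': 0.09124214476604109}
top {'fov_y': 51.8682484741866, 'cx': 275.5369919680146, 'cy': 205.7809169298931, 'rvec': array([ 2.16578647, -2.2092524 ,  0.11526966]), 'tvec': array([-0.00312643,  0.48145258,  1.22194743])}
side {'fov_y': 57.994616171854375, 'cx': 280.0614852222532, 'cy': 204.8951490023252, 'rvec': array([ 2.18541949, -0.76710593,  0.32916179]), 'tvec': array([-0.37858095,  0.255723  ,  0.7946757 ])}
```

View pics/top0.png

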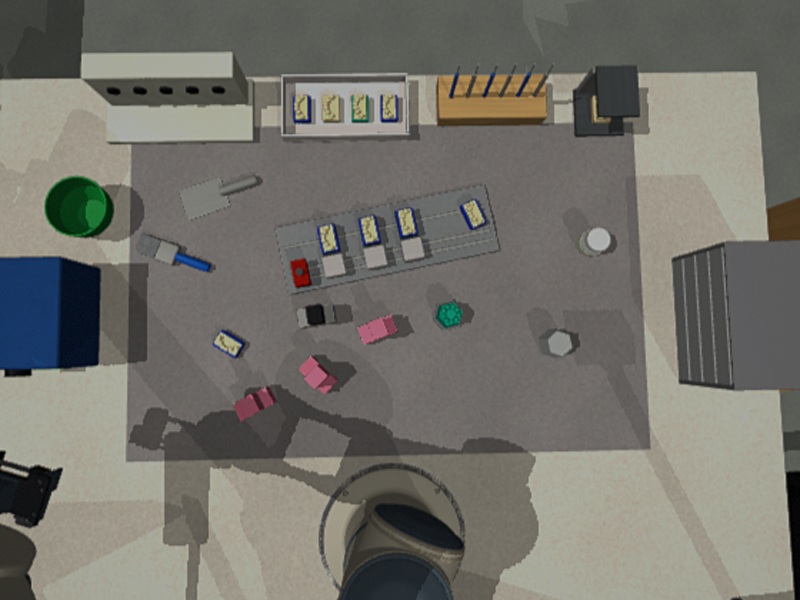

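View pics/side0.png

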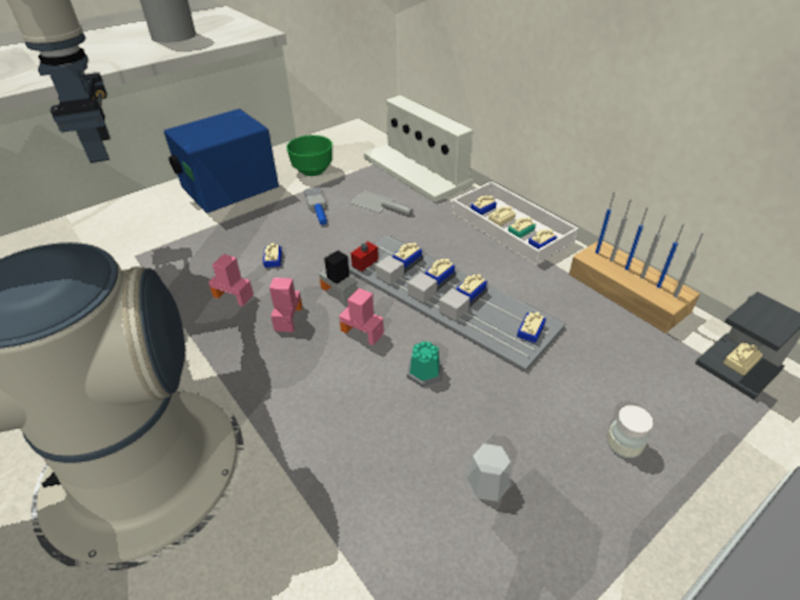

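The top picture shows the black-gripped gauge at (316,315). It could be confused with the pink gauges at (377,329), (318,374) and (254,403), which I rule out by colour. The red stop is at (300,272), the carrier blocks at (333,265), (375,257) and (413,249), and the mould at (449,315). Next I check the gauge in a close crop.

```bash
cat > h.py <<'E'
from rig import *
import numpy as np, cv2
from scipy.spatial.transform import Rotation as R
def cal(n,c=None):
    c=c or get_calibration(n); f=210/np.tan(np.radians(c["fov_y"]/2))
    return np.array([[f,0,c["cx"]],[0,f,c["cy"]],[0,0,1]]),R.from_rotvec(c["rvec"]).as_matrix(),np.array(c["tvec"])
def back(n,px,z,c=None):
    K,r,t=cal(n,c); o=-r.T@t
    d=(r.T@np.linalg.inv(K)@np.c_[np.atleast_2d(px),np.ones(len(np.atleast_2d(px)))].T).T
    return o+d*((z-o[2])/d[:,2])[:,None]
def proj(n,X,c=None):
    K,r,t=cal(n,c); p=(K@(r@np.atleast_2d(X).T+t[:,None])).T
    return p[:,:2]/p[:,2:]
E
python3 - <<'E'
from h import *
a=camera("top"); b=camera("side")
u=cv2.resize(a[120:230,180:360],None,fx=4.4,fy=4.4,interpolation=cv2.INTER_CUBIC)
cv2.imwrite("pics/topc.png",u[:,:,::-1])
u=cv2.resize(b[160:240,210:330],None,fx=6.6,fy=6.6,interpolation=cv2.INTER_CUBIC)
cv2.imwrite("pics/sidec.png",u[:,:,::-1])
E
```

```text
(no output)
```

View pics/topc.png

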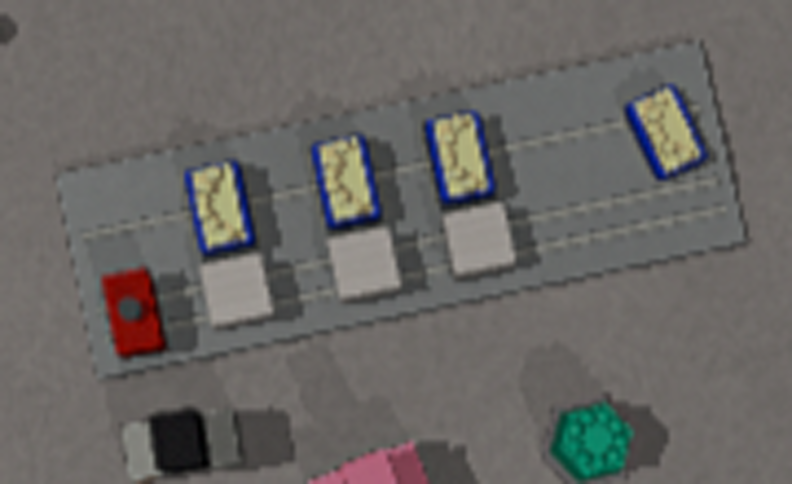

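View pics/sidec.png

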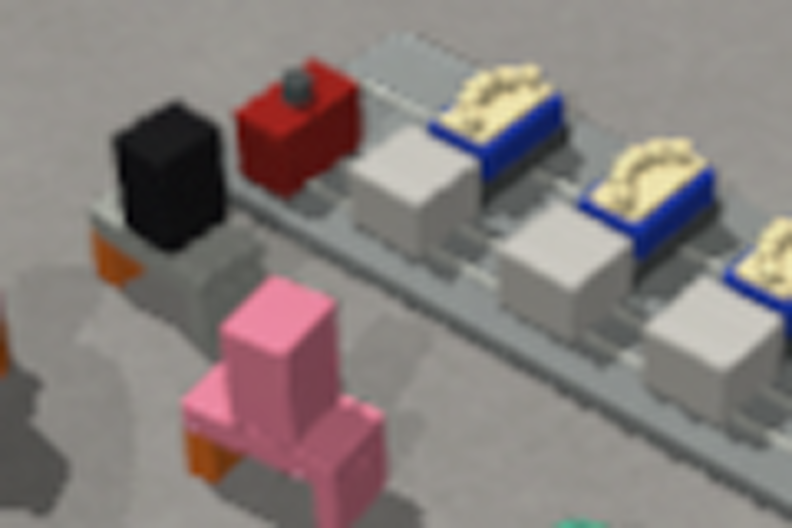

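The gauge's black grip is at crop (180,441), with the orange leg on its left (+y, stop) side, so no half turn is needed. Next I compute the poses from the crop corners.

```bash
python3 - <<'E'
from h import *
np.set_printoptions(precision=4,suppress=True)
B=lambda p,z: back("top",np.array([180,120])+(np.array(p,float)+.5)/4.4-.5,z)
rc=B([(57,172),(703,40),(747,242),(100,377)],.012)
m=np.array([(105,220),(105,-220),(-35,-220),(-35,220)])/1e3
# rigid fit
c0,c1=m.mean(0),rc[:,:2].mean(0); H=(m-c0).T@(rc[:,:2]-c1); a=np.arctan2(H[0,1]-H[1,0],H[0,0]+H[1,1])
Rm=np.array([[np.cos(a),-np.sin(a)],[np.sin(a),np.cos(a)]]); t=c1-Rm@c0
print("rail",t,np.degrees(a),"res",(m@Rm.T+t-rc[:,:2])*1e3)
loc=lambda w:(w[:,:2]-t)@Rm*1e3
st=B([(103,277),(148,268),(164,347),(118,357)],.048); print("stop local\n",loc(st))
print("blocks",loc(B([(236,289),(364,262),(480,238)],.044)))
g=B([(150,415),(203,408),(208,467),(158,474)],.09); print("grip",g.mean(0),loc(g).mean(0))
b=B([(123,425),(131,478),(237,408),(243,465)],.04); print("bridge",b, b.mean(0))
d=(b[0]+b[1]-b[2]-b[3])[:2]; print("gauge yaw",np.degrees(np.arctan2(-d[0],d[1])))
# joints: tool axes now
s=get_state(); print(R.from_rotvec(s["eef_rot"]).as_matrix(), s["tcp_pos"])
E
```

```text
rail [ 0.5626 -0.0096] 10.802494228018633 res [[ 0.2138  0.1499]
 [ 0.2825 -0.0579]
 [ 0.019  -1.5181]
 [-0.5154  1.4261]]
stop local
 [[ 23.7389 199.5412]
 [ 23.5494 170.2775]
 [-28.4486 170.2636]
 [-28.7126 200.1757]]
blocks [[ -0.7027 118.0853]
 [ -0.4161  33.9775]
 [ -0.4542 -42.5512]]
grip [0.4401 0.1384 0.09  ] [-92.5092 168.3063]
bridge [[0.4538 0.1798 0.04  ]
 [0.4198 0.175  0.04  ]
 [0.4633 0.1068 0.04  ]
 [0.4267 0.1035 0.04  ]] [0.4409 0.1413 0.04  ]
gauge yaw 6.466961396544699
[[-0.9533  0.3019 -0.0003]
 [ 0.3019  0.9533 -0.0007]
 [ 0.0001 -0.0007 -1.    ]] [0.1887 0.5956 0.2216]
```

>>> {"name": "carry_out", "arguments": {
  "increments": [
    [60,0,0,0,0,0,-6],
    [60,0,0,0,0,0,-6],
    [60,0,0,0,0,0,-6],
    [60,0,0,0,0,0,-6],
    [60,-15.3,-37,2.4,0,0,0],
    [60,-15.3,-37,2.4,0,0,0],
    [60,-15.3,-37,2.4,0,0,0],
    [60,-15.3,-37,2.4,0,0,0],
    [60,-15.3,-37,2.4,0,0,0],
    [60,-15.3,-37,2.4,0,0,0]
  ]
}}

```text
t: 1.03
tcp_pos: [0.3052, 0.3838, 0.2074]
eef_rot: [-0.177, 3.137, 0.0]
contact_force: [0.9, 0.2, 0.2]
grip_width: 0.0599
grasp_force: 0.0
```

>>> {"name": "carry_out", "arguments": {
  "increments": [
    [60,-15.3,-37,2.4,0,0,0],
    [60,-15.3,-37,2.4,0,0,0],
    [60,-15.3,-37,2.4,0,0,0],
    [60,-15.3,-37,2.4,0,0,0],
    [60,-15.3,-37,2.4,0,0,0],
    [60,-15.3,-37,2.4,0,0,0],
    [60,-7,-18,2.4,0,0,0],
    [60,0,0,0,0,0,0],
    [60,0,0,0,0,0,0],
    [60,0,0,0,0,0,0]
  ]
}}

```text
t: 1.87
tcp_pos: [0.4295, 0.1583, 0.1907]
eef_rot: [0.176, -3.136, -0.0]
contact_force: [0.2, -1.0, -0.6]
grip_width: 0.0603
grasp_force: 0.0
```

```bash
cat >> h.py <<'E'
np.set_printoptions(precision=4,suppress=True)
def st():
    s=get_state(); M=R.from_rotvec(s["eef_rot"]).as_matrix()
    print("t",s["t"],"tcp",s["tcp_pos"],"yaw",np.degrees(np.arctan2(-M[0,1],M[1,1])),"tilt",M[:2,2],"F",s["contact_force"],"w",s["grip_width"],s["grasp_force"]); return s,M
def delta(target,yaw=None):
    s,M=st(); d=M.T@(np.array(target)-s["tcp_pos"])*1e3
    print("tool shift mm",d, "rz", None if yaw is None else -(yaw-np.degrees(np.arctan2(-M[0,1],M[1,1]))))
E
python3 - <<'E'
from h import *
delta([.4406,.139,.19],6.5)
c=get_calibration("wrist"); np.savez("w0.npz",**c)
im=camera("wrist"); cv2.imwrite("pics/w0.png",cv2.resize(im,(800,600),interpolation=cv2.INTER_CUBIC)[:,:,::-1])
# reference projections
y=np.radians(6.5); u=np.array([-np.sin(y),np.cos(y),0]);x=np.array([np.cos(y),np.sin(y),0]);o=np.array([.4406,.139,.09])
print(proj("wrist",[o+a*x*.018+b*u*.015 for a,b in((1,1),(1,-1),(-1,-1),(-1,1))],c)*800/560)
E
```

```text
t 1.8667 tcp [0.4295 0.1583 0.1907] yaw 6.407459653117821 tilt [-0.0003  0.0001] F [ 0.1765 -0.9558 -0.6197] w 0.06033047045238777 0.0
tool shift mm [ -8.8697 -20.461    0.7058] rz -0.0925403468821786
[[385.7032 356.8618]
 [333.9362 356.9868]
 [331.8685 296.1867]
 [385.2571 296.0563]]
```

View pics/w0.png

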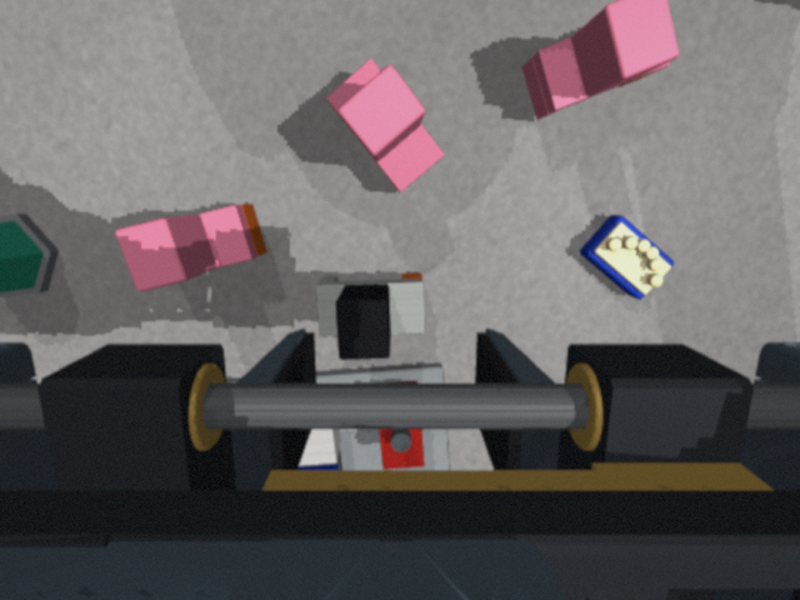

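The wrist view shows the black grip at (338–390, down to row 357). That is about 2 mm to +y of the prediction, with the orange leg to its right (+y) and the yaw matching. Now I move over it and descend.

>>> {"name": "carry_out", "arguments": {
  "increments": [
    [60,-8.9,-18.5,0,0,0,0],
    [60,0,0,0,0,0,0],
    [60,0,0,22,0,0,0],
    [60,0,0,22,0,0,0],
    [60,0,0,22,0,0,0],
    [60,0,0,22,0,0,0],
    [60,0,0,22,0,0,0],
    [60,0,0,18,0,0,0],
    [60,0,0,9,0,0,0],
    [60,0,0,0,0,0,0]
  ]
}}

```text
t: 2.75
tcp_pos: [0.4395, 0.1413, 0.0524]
eef_rot: [0.178, -3.134, 0.0]
contact_force: [0.0, 0.2, -0.9]
grip_width: 0.0596
grasp_force: 0.0
```

>>> {"name": "carry_out", "arguments": {
  "increments": [
    [50,0,0,0,0,0,0],
    [40,0,0,0,0,0,0],
    [34,0,0,0,0,0,0],
    [30,0,0,0,0,0,0],
    [25,0,0,0,0,0,0],
    [20,0,0,0,0,0,0],
    [20,0,0,0,0,0,0],
    [20,0,0,0,0,0,0],
    [20,0,0,0,0,0,0],
    [20,0,0,0,0,0,0]
  ]
}}

```text
t: 3.58
tcp_pos: [0.4411, 0.1407, 0.0543]
eef_rot: [-0.176, 3.136, 0.0]
contact_force: [-1.0, 1.2, 10.2]
grip_width: 0.0297
grasp_force: 30.0
```

```bash
python3 - <<'E'
from h import *
st()
E
```

```text
t 3.5833 tcp [0.4411 0.1407 0.0543] yaw 6.414873370069332 tilt [0.0011 0.0003] F [-0.9583  1.1879 10.2257] w 0.02966022893471537 29.999746084213257
```

>>> {"name": "carry_out", "arguments": {
  "increments": [
    [20,0,0,-4,0,0,0],
    [20,0,0,-12,0,0,0],
    [20,0,0,-18,0,0,0],
    [20,0,0,-18,0,0,0],
    [20,0,0,-18,0,0,0],
    [20,0,0,-12,0,0,-2.2],
    [20,0,0,-4,0,0,-2.2],
    [20,0,0,0,0,0,0],
    [20,0,0,0,0,0,0],
    [20,0,0,0,0,0,0]
  ]
}}

```text
t: 4.42
tcp_pos: [0.4403, 0.1405, 0.1394]
eef_rot: [0.294, -3.127, 0.0]
contact_force: [0.1, 0.2, -3.0]
grip_width: 0.0301
grasp_force: 30.0
```

```bash
cat >> h.py <<'E'
YAW=10.8;a=np.radians(YAW);RM=np.array([[np.cos(a),-np.sin(a)],[np.sin(a),np.cos(a)]]);T0=np.array([.5626,-.0096])
def W(x,y,z): return np.r_[RM@np.array([x,y])/1e3+T0,z/1e3]
def L(w): return RM.T@(np.array(w)[:2]-T0)*1e3
E
python3 - <<'E'
from h import *
delta(W(-1,117.5,135),YAW); print(L(get_state()["tcp_pos"]))
E
```

```text
t 4.4167 tcp [0.4403 0.1405 0.1394] yaw 10.741667686832814 tilt [-0.0008 -0.0002] F [ 0.0693  0.1952 -2.9722] w 0.030069503579361903 29.997932016849518
tool shift mm [-91.0083 -52.8002   4.2758] rz -0.058332313167186456
[-91.9509 170.3929]
```

>>> {"name": "carry_out", "arguments": {
  "increments": [
    [20,-8,-5,0,0,0,0],
    [20,-16,-9,0,0,0,0],
    [20,-20,-12,0,0,0,0],
    [20,-20,-12,0,0,0,0],
    [20,-16,-9,0,0,0,0],
    [20,-8,-4,10,0,0,0],
    [20,-3,-2,10,0,0,0],
    [20,0,0,5,0,0,0],
    [20,0,0,0,0,0,0],
    [20,0,0,0,0,0,0]
  ]
}}

```text
t: 5.25
tcp_pos: [0.5386, 0.1059, 0.1139]
eef_rot: [0.296, -3.125, -0.0]
contact_force: [0.1, -0.7, -1.6]
grip_width: 0.0297
grasp_force: 30.0
```

```bash
python3 - <<'E'
from h import *
delta(W(-1,117.5,112),YAW); print(L(get_state()["tcp_pos"]))
b=camera("side"); w=camera("wrist")
u=cv2.resize(b[130:240,200:330],(800,600*677//600),interpolation=cv2.INTER_CUBIC)[:600]
v=cv2.resize(w[210:420,140:420],(800,600),interpolation=cv2.INTER_CUBIC)
cv2.imwrite("pics/s1.png",cv2.resize(np.vstack([u,v]),(533,600*4//3))[:600*4//3,:,::-1][:800])
o=np.hstack([cv2.resize(b[135:235,210:310],(400,400),interpolation=cv2.INTER_CUBIC),cv2.resize(w[220:420,180:380],(400,400),interpolation=cv2.INTER_CUBIC)])
cv2.imwrite("pics/s1.png",o[:,:,::-1])
E
```

```text
t 5.25 tcp [0.5386 0.1059 0.1139] yaw 10.83656820408812 tilt [-0.0024 -0.0001] F [ 0.0844 -0.7223 -1.5822] w 0.029744425922354833 29.997957050800323
tool shift mm [-0.948  -0.4854  1.9329] rz 0.03656820408811967
[ -1.9436 117.9841]
```

View pics/s1.png

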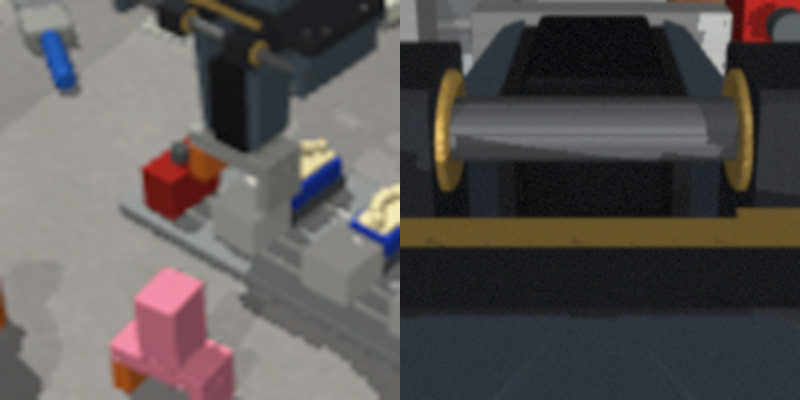

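The gauge hangs about 16 mm above carrier 1's block, roughly astride it: orange leg by the stop at crop (205,165), hook leg at (285,185). Side crop corners will cross-check the block positions.

```bash
python3 - <<'E'
from h import *
S=lambda p,z: back("side",np.array([210,160])+(np.array(p,float)+.5)/6.6-.5,z)
for n,p,z in(("c1",[(352,180),(415,127),(482,172),(418,210)],.044),("c2",[(500,258),(567,205),(634,252),(570,295)],.044),("grip",[(114,138),(178,102),(222,128),(163,160)],.09),("stop",[(237,112),(312,60),(359,88),(286,137)],.048)):
    w=S(p,z); l=np.array([L(q) for q in w]); print(n,l.mean(0),"\n",l)
E
```

```text
c1 [ -3.3036 114.4969] 
 [[-25.2787 132.0225]
 [ 19.7476 136.0671]
 [ 14.5625  92.9563]
 [-22.2457  96.9416]]
c2 [-2.9541 31.3835] 
 [[-23.8157  50.352 ]
 [ 20.6138  50.9443]
 [ 14.5978  10.4762]
 [-23.2123  13.7615]]
grip [-90.9995 170.0833] 
 [[-108.3867  184.437 ]
 [ -74.5835  181.9063]
 [ -75.3896  155.3561]
 [-105.6383  158.6338]]
stop [ -1.8246 185.5832] 
 [[-26.2355 199.8192]
 [ 23.1042 201.1746]
 [ 21.1702 170.5535]
 [-25.3374 170.7857]]
```

```bash
python3 - <<'E'
from h import *
a=cv2.imread("pics/sidec.png"); b=cv2.imread("pics/topc.png")
def dr(im,n,off,k,z,pts,c):
    p=(proj(n,[W(x,y,z) for x,y in pts])-off+.5)*k-.5
    cv2.polylines(im,[np.round(p*8).astype(int).reshape(-1,1,2)],True,c,1,cv2.LINE_AA,3)
for im,n,off,k in((a,"side",(210,160),6.6),(b,"top",(180,120),4.4)):
    for y in(118,34,-42.5): dr(im,n,np.array(off),k,44,[(20,y+20),(20,y-20),(-20,y-20),(-20,y+20)],(0,0,255))
    dr(im,n,np.array(off),k,48,[(26,170),(26,200),(-26,200),(-26,170)],(0,255,0))
A=cv2.resize(a[40:420,220:792],None,fx=.8*1.0,fy=.8); B=cv2.resize(b[200:380,90:530],None,fx=1.4,fy=1.4)
o=np.zeros((A.shape[0]+B.shape[0],max(A.shape[1],B.shape[1]),3),np.uint8)
o[:A.shape[0],:A.shape[1]]=A; o[A.shape[0]:,:B.shape[1]]=B; print(o.shape); cv2.imwrite("pics/ov.png",o)
E
```

```text
(556, 616, 3)
```

View pics/ov.png

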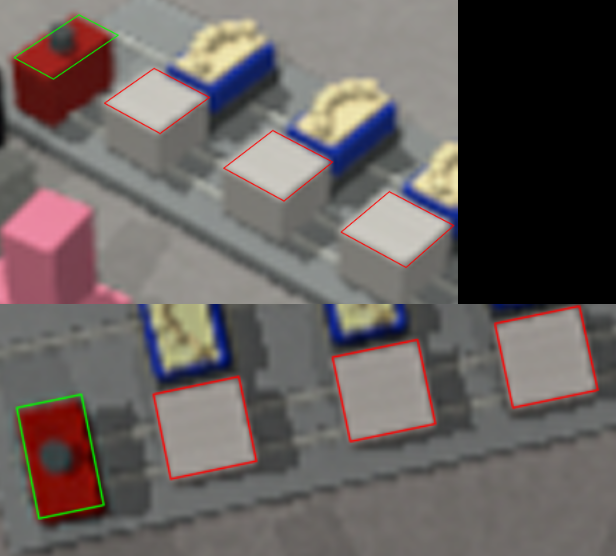

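The overlay outlines match the blocks and the stop in both views to about 1 mm, so I lower astride carrier 1.

>>> {"name": "carry_out", "arguments": {
  "increments": [
    [20,-0.5,0,5,0,0,0],
    [20,0,0,5,0,0,0],
    [20,0,0,2,0,0,0],
    [20,0,0,2,0,0,0],
    [20,0,0,2,0,0,0],
    [20,0,0,2,0,0,0],
    [20,0,0,1,0,0,0],
    [20,0,0,1,0,0,0],
    [20,0,0,1,0,0,0],
    [20,0,0,0,0,0,0]
  ]
}}

```text
t: 6.18
tcp_pos: [0.5405, 0.1058, 0.0936]
eef_rot: [0.296, -3.127, 0.0]
contact_force: [0.3, -0.4, -3.2]
grip_width: 0.0298
grasp_force: 30.0
```

>>> {"name": "carry_out", "arguments": {
  "increments": [
    [20,0,0,3,0,0,0],
    [20,0,0,3,0,0,0],
    [20,0,0,3,0,0,0],
    [20,0,0,3,0,0,0],
    [20,0,0,2,0,0,0],
    [20,0,0,1.5,0,0,0],
    [20,0,0,0,0,0,0],
    [20,0,0,0,0,0,0],
    [20,0,0,0,0,0,0],
    [20,0,0,0,0,0,0]
  ]
}}

```text
t: 7.02
tcp_pos: [0.5407, 0.1058, 0.0784]
eef_rot: [-0.296, 3.127, -0.0]
contact_force: [-0.5, -1.0, -2.9]
grip_width: 0.0298
grasp_force: 30.0
```

>>> {"name": "carry_out", "arguments": {
  "increments": [
    [20,0,1,0,0,0,0],
    [20,0,1,0,0,0,0],
    [20,0,1,0,0,0,0],
    [20,0,1,0,0,0,0],
    [20,0,1,0,0,0,0],
    [20,0,1,0,0,0,0],
    [20,0,1,0,0,0,0],
    [20,0,0.5,0,0,0,0],
    [20,0,0,0,0,0,0],
    [20,0,0,0,0,0,0]
  ]
}}

```text
t: 7.85
tcp_pos: [0.5392, 0.1128, 0.0782]
eef_rot: [-0.297, 3.128, -0.001]
contact_force: [0.4, -5.2, -1.6]
grip_width: 0.0299
grasp_force: 30.0
```

```bash
cat >> h.py <<'E'
def fs():
    s,M=st(); f=RM.T@s["contact_force"][:2]; print("local",L(s["tcp_pos"]),"Flocal",f,s["contact_force"][2],"tq",s["ft_torque"])
E
python3 -c "
from h import *
fs()"
```

```text
t 7.85 tcp [0.5392 0.1128 0.0782] yaw 10.837773980029583 tilt [ 0.0001 -0.0007] F [ 0.4394 -5.2475 -1.6324] w 0.02994267109428506 29.99796599149704
local [ -0.04   124.6354] Flocal [-0.5516 -5.2369] -1.6324243848429723 tq [-1.1094 -0.1083  0.0819]
```

>>> {"name": "carry_out", "arguments": {
  "increments": [
    [20,0,1,0,0,0,0],
    [20,0,1,0,0,0,0],
    [20,0,1,0,0,0,0],
    [20,0,0.5,0,0,0,0],
    [20,0,0.5,0,0,0,0],
    [20,0,0.4,0,0,0,0],
    [20,0,0.3,0,0,0,0],
    [20,0,0.3,0,0,0,0],
    [20,0,0,0,0,0,0],
    [20,0,0,0,0,0,0]
  ]
}}

```text
t: 8.68
tcp_pos: [0.5383, 0.1177, 0.0782]
eef_rot: [-0.297, 3.128, -0.001]
contact_force: [0.3, -5.5, -2.0]
grip_width: 0.03
grasp_force: 30.0
```

```bash
python3 -c "
from h import *
fs()"
```

```text
t 8.6833 tcp [0.5383 0.1177 0.0782] yaw 10.832497793337346 tilt [ 0.0001 -0.0006] F [ 0.3356 -5.4831 -2.0423] w 0.030014213165690338 29.998084008693695
local [ -0.0271 129.58  ] Flocal [-0.6978 -5.4488] -2.0422807831209955 tq [-1.1876 -0.1025  0.0819]
```

>>> {"name": "carry_out", "arguments": {
  "increments": [
    [20,0,0.3,0,0,0,0],
    [20,0,0.3,0,0,0,0],
    [20,0,0.2,0,0,0,0],
    [20,0,0.2,0,0,0,0],
    [20,0,0,0,0,0,0],
    [20,0,0,0,0,0,0],
    [20,0,0,0,0,0,0],
    [20,0,0,0,0,0,0],
    [20,0,0,0,0,0,0],
    [20,0,0,0,0,0,0]
  ]
}}

```text
t: 9.52
tcp_pos: [0.5381, 0.1186, 0.0782]
eef_rot: [0.297, -3.128, 0.001]
contact_force: [0.0, -5.2, -3.3]
grip_width: 0.0305
grasp_force: 30.0
```

```bash
python3 -c "
from h import *
fs()"
```

```text
t 9.5167 tcp [0.5381 0.1186 0.0782] yaw 10.834262990162246 tilt [ 0.     -0.0007] F [ 0.0284 -5.1723 -3.2909] w 0.030467121139358348 29.99803751707077
local [ -0.0464 130.57  ] Flocal [-0.9413 -5.086 ] -3.2908998600020114 tq [-1.2297 -0.1122  0.0802]
```

>>> {"name": "carry_out", "arguments": {
  "increments": [
    [20,0,0.2,0,0,0,0],
    [20,0,0.2,0,0,0,0],
    [20,0,0.2,0,0,0,0],
    [20,0,0.2,0,0,0,0],
    [20,0,0.2,0,0,0,0],
    [20,0,0,0,0,0,0],
    [20,0,0,0,0,0,0],
    [20,0,0,0,0,0,0],
    [20,0,0,0,0,0,0],
    [20,0,0,0,0,0,0]
  ]
}}

```text
t: 10.35
tcp_pos: [0.5379, 0.1196, 0.0782]
eef_rot: [0.297, -3.128, 0.001]
contact_force: [0.2, -5.3, -2.5]
grip_width: 0.0298
grasp_force: 30.0
```

```bash
python3 -c "
from h import *
fs()"
```

```text
t 10.35 tcp [0.5379 0.1196 0.0782] yaw 10.83779500361762 tilt [ 0.0001 -0.0007] F [ 0.21   -5.346  -2.4609] w 0.029801323875340013 29.998067915439606
local [ -0.0455 131.5748] Flocal [-0.7955 -5.2906] -2.460944236158303 tq [-1.2643 -0.1188  0.0927]
```

>>> {"name": "carry_out", "arguments": {
  "increments": [
    [20,0,0.2,0,0,0,0],
    [20,0,0.2,0,0,0,0],
    [20,0,0.2,0,0,0,0],
    [20,0,0,0,0,0,0],
    [20,0,0,0,0,0,0],
    [20,0,0,0,0,0,0],
    [20,0,0,0,0,0,0],
    [20,0,0,0,0,0,0],
    [20,0,0,0,0,0,0],
    [20,0,0,0,0,0,0]
  ]
}}

```text
t: 11.18
tcp_pos: [0.5378, 0.1202, 0.0782]
eef_rot: [-0.297, 3.128, -0.001]
contact_force: [1.3, -5.7, -2.6]
grip_width: 0.03
grasp_force: 30.0
```

```bash
python3 -c "
from h import *
fs()"
```

```text
t 11.1833 tcp [0.5378 0.1202 0.0782] yaw 10.83534817710179 tilt [ 0.0001 -0.0007] F [ 1.2605 -5.7458 -2.6339] w 0.02998413254239717 29.99805361032486
local [ -0.0525 132.1689] Flocal [ 0.1616 -5.8802] -2.6339040445184145 tq [-1.2188 -0.1114  0.0385]
```

>>> {"name": "carry_out", "arguments": {
  "increments": [
    [20,0,0.2,0,0,0,0],
    [20,0,0,0,0,0,0],
    [20,0,0.2,0,0,0,0],
    [20,0,0,0,0,0,0],
    [20,0,0.2,0,0,0,0],
    [20,0,0,0,0,0,0],
    [20,0,0,0,0,0,0],
    [20,0,0,0,0,0,0],
    [20,0,0,0,0,0,0],
    [20,0,0,0,0,0,0]
  ]
}}

```text
t: 12.02
tcp_pos: [0.5377, 0.1208, 0.0782]
eef_rot: [-0.297, 3.127, -0.001]
contact_force: [0.8, -6.7, -3.5]
grip_width: 0.0302
grasp_force: 30.0
```

```bash
python3 -c "
from h import *
fs()"
```

```text
t 12.0167 tcp [0.5377 0.1208 0.0782] yaw 10.837619032729199 tilt [ 0.0001 -0.0007] F [ 0.7857 -6.6527 -3.5304] w 0.030152612852843503 29.998071491718292
local [ -0.0329 132.7669] Flocal [-0.4748 -6.6821] -3.530376681779166 tq [-1.2286 -0.144   0.0848]
```

>>> {"name": "carry_out", "arguments": {
  "increments": [
    [20,0,0.2,0,0,0,0],
    [20,0,0,0,0,0,0],
    [20,0,0.2,0,0,0,0],
    [20,0,0,0,0,0,0],
    [20,0,0.2,0,0,0,0],
    [20,0,0,0,0,0,0],
    [20,0,0,0,0,0,0],
    [20,0,0,0,0,0,0],
    [20,0,0,0,0,0,0],
    [20,0,0,0,0,0,0]
  ]
}}

```text
t: 12.85
tcp_pos: [0.5376, 0.1211, 0.0782]
eef_rot: [-0.297, 3.128, -0.002]
contact_force: [0.8, -9.1, -2.5]
grip_width: 0.0299
grasp_force: 30.0
```

```bash
python3 -c "
from h import *
fs()"
```

```text
t 12.85 tcp [0.5376 0.1211 0.0782] yaw 10.840461141913107 tilt [ 0.0001 -0.0011] F [ 0.8231 -9.1325 -2.4547] w 0.02994064171910006 29.9983611702919
local [ -0.0506 133.0861] Flocal [-0.9027 -9.125 ] -2.454685323581799 tq [-1.7841 -0.2462  0.0267]
```

>>> {"name": "carry_out", "arguments": {
  "increments": [
    [20,0,0.2,0,0,0,0],
    [20,0,0,0,0,0,0],
    [20,0,0.2,0,0,0,0],
    [20,0,0,0,0,0,0],
    [20,0,0.2,0,0,0,0],
    [20,0,0,0,0,0,0],
    [20,0,0,0,0,0,0],
    [20,0,0,0,0,0,0],
    [20,0,0,0,0,0,0],
    [20,0,0,0,0,0,0]
  ]
}}

```text
t: 13.68
tcp_pos: [0.5376, 0.1212, 0.0783]
eef_rot: [-0.297, 3.127, -0.003]
contact_force: [1.7, -13.8, -2.2]
grip_width: 0.0298
grasp_force: 30.0
```

```bash
python3 -c "
from h import *
fs()"
```

```text
t 13.6833 tcp [0.5376 0.1212 0.0783] yaw 10.850994041937168 tilt [ 0.0003 -0.0019] F [  1.6982 -13.81    -2.2442] w 0.029805636790009204 30.000272691249847
local [ -0.0507 133.161 ] Flocal [ -0.9196 -13.8836] -2.244190334499605 tq [-2.8838 -0.3595  0.169 ]
```

>>> {"name": "carry_out", "arguments": {
  "increments": [
    [20,0,0,0,0,0,0],
    [20,0,0,0,0,0,0],
    [20,0,0,0,0,0,0],
    [20,0,0,0,0,0,0],
    [20,0,-0.5,0,0,0,0],
    [20,0,-0.5,0,0,0,0],
    [20,0,-1,0,0,0,0],
    [20,0,-2,0,0,0,0],
    [20,0,-1,0,0,0,0],
    [20,0,0,0,0,0,0]
  ]
}}

```text
t: 14.52
tcp_pos: [0.5384, 0.1174, 0.0782]
eef_rot: [-0.296, 3.128, 0.0]
contact_force: [0.2, -1.0, -2.4]
grip_width: 0.0301
grasp_force: 30.0
```

>>> {"name": "carry_out", "arguments": {
  "increments": [
    [20,0,0,-2,0,0,0],
    [20,0,0,-6,0,0,0],
    [20,0,0,-12,0,0,0],
    [20,0,0,-12,0,0,0],
    [20,0,0,-6,0,0,0],
    [20,0,0,-2,0,0,0],
    [20,0,0,0,0,0,0],
    [20,0,-8,0,0,0,0],
    [20,0,-14,0,0,0,0],
    [20,0,-18,0,0,0,0]
  ]
}}

```text
t: 15.35
tcp_pos: [0.5454, 0.0779, 0.1176]
eef_rot: [0.298, -3.126, -0.0]
contact_force: [0.8, 0.0, -2.4]
grip_width: 0.0299
grasp_force: 30.0
```

>>> {"name": "carry_out", "arguments": {
  "increments": [
    [20,0,-18,0,0,0,0],
    [20,0,-16,0,0,0,0],
    [20,0,-12,0,0,0,0],
    [20,0,-6,0,0,0,0],
    [20,0,-2,0,0,0,0],
    [20,0,0,0,0,0,0],
    [20,0,0,0,0,0,0],
    [20,0,0,0,0,0,0],
    [20,0,0,0,0,0,0],
    [20,0,0,0,0,0,0]
  ]
}}

```text
t: 16.18
tcp_pos: [0.5559, 0.0256, 0.1182]
eef_rot: [-0.297, 3.127, 0.0]
contact_force: [-0.1, 0.1, -3.4]
grip_width: 0.0302
grasp_force: 30.0
```

```bash
python3 - <<'E'
from h import *
fs(); delta(W(-.5,35,118),YAW)
b=camera("top"); s=camera("side")
def dr(im,n,off,k,z,y,c):
    p=(proj(n,[W(x,v,z) for x,v in [(20,y+20),(20,y-20),(-20,y-20),(-20,y+20)]])-off+.5)*k-.5
    cv2.polylines(im,[np.round(p*8).astype(int).reshape(-1,1,2)],True,c,1,cv2.LINE_AA,3)
o=np.array([235,150]);u=np.ascontiguousarray(cv2.resize(s[150:240,235:345],None,fx=6.6,fy=6.6,interpolation=cv2.INTER_CUBIC)[:,:,::-1])
for y in(128.2,34,-42.5): dr(u,"side",o,6.6,44,y,(0,0,255))
cv2.imwrite("pics/s2.png",u)
E
```

```text
t 16.1833 tcp [0.5559 0.0256 0.1182] yaw 10.861440215846656 tilt [0. 0.] F [-0.1117  0.1345 -3.395 ] w 0.030183457363119084 29.997924864292145
local [ 0.037  35.8584] Flocal [-0.0845  0.153 ] -3.3949918583606316 tq [0.0014 0.0293 0.0413]
t 16.1833 tcp [0.5559 0.0256 0.1182] yaw 10.861440215846656 tilt [0. 0.] F [-0.1117  0.1345 -3.395 ] w 0.030183457363119084 29.997924864292145
tool shift mm [ 0.5379 -0.8579  0.2329] rz 0.06144021584665538
```

View pics/s2.png

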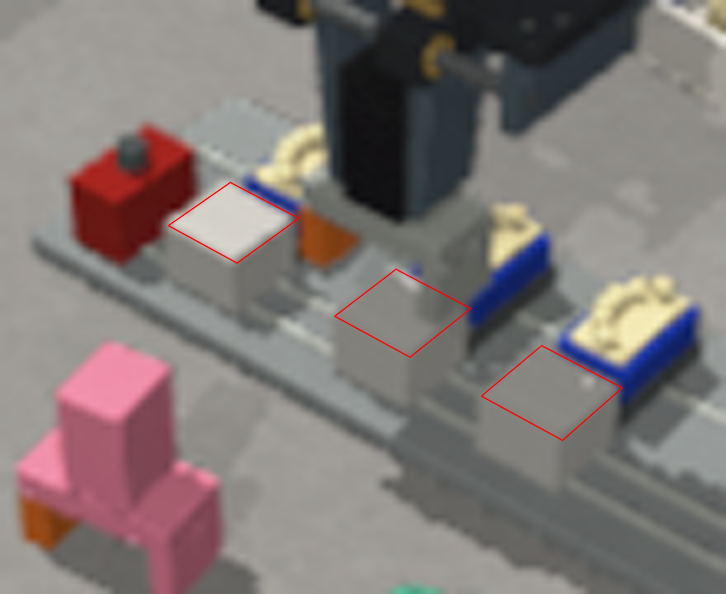

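Carrier 1 sits as intended at crop (233,222), and the others have not moved. Now I lower on carrier 2.

>>> {"name": "carry_out", "arguments": {
  "increments": [
    [20,0,-0.8,5,0,0,0],
    [20,0,0,7,0,0,0],
    [20,0,0,3,0,0,0],
    [20,0,0,2,0,0,0],
    [20,0,0,2,0,0,0],
    [20,0,0,2,0,0,0],
    [20,0,0,1,0,0,0],
    [20,0,0,1,0,0,0],
    [20,0,0,1,0,0,0],
    [20,0,0,0,0,0,0]
  ]
}}

```text
t: 17.12
tcp_pos: [0.5561, 0.0243, 0.0941]
eef_rot: [0.296, -3.128, 0.0]
contact_force: [0.5, -0.8, -2.7]
grip_width: 0.03
grasp_force: 30.0
```

>>> {"name": "carry_out", "arguments": {
  "increments": [
    [20,0,0,3,0,0,0],
    [20,0,0,4,0,0,0],
    [20,0,0,4,0,0,0],
    [20,0,0,3,0,0,0],
    [20,0,0,2,0,0,0],
    [20,0,0,0,0,0,0],
    [20,0,1,0,0,0,0],
    [20,0,1,0,0,0,0],
    [20,0,1,0,0,0,0],
    [20,0,1.5,0,0,0,0]
  ]
}}

```text
t: 17.95
tcp_pos: [0.5554, 0.0285, 0.0784]
eef_rot: [-0.297, 3.127, -0.001]
contact_force: [-0.0, -5.4, -4.0]
grip_width: 0.0299
grasp_force: 30.0
```

>>> {"name": "carry_out", "arguments": {
  "increments": [
    [20,0,2,0,0,0,0],
    [20,0,2,0,0,0,0],
    [20,0,2,0,0,0,0],
    [20,0,2,0,0,0,0],
    [20,0,2,0,0,0,0],
    [20,0,2,0,0,0,0],
    [20,0,2,0,0,0,0],
    [20,0,2,0,0,0,0],
    [20,0,1,0,0,0,0],
    [20,0,0.5,0,0,0,0]
  ]
}}

```text
t: 18.78
tcp_pos: [0.5521, 0.0457, 0.0783]
eef_rot: [-0.297, 3.127, -0.001]
contact_force: [0.5, -5.9, -2.4]
grip_width: 0.0298
grasp_force: 30.0
```

>>> {"name": "carry_out", "arguments": {
  "increments": [
    [20,0,1,0,0,0,0],
    [20,0,2,0,0,0,0],
    [20,0,2,0,0,0,0],
    [20,0,2,0,0,0,0],
    [20,0,1,0,0,0,0],
    [20,0,0.5,0,0,0,0],
    [20,0,0,0,0,0,0],
    [20,0,0,0,0,0,0],
    [20,0,0,0,0,0,0],
    [20,0,0,0,0,0,0]
  ]
}}

```text
t: 19.62
tcp_pos: [0.5505, 0.054, 0.0784]
eef_rot: [-0.297, 3.127, -0.001]
contact_force: [0.1, -5.9, -1.7]
grip_width: 0.0298
grasp_force: 30.0
```

```bash
python3 -c "
from h import *
fs()"
```

```text
t 19.6167 tcp [0.5505 0.054  0.0784] yaw 10.831981898600528 tilt [ 0.0003 -0.0005] F [ 0.15   -5.8834 -1.7006] w 0.029781040111614997 29.998099207878113
local [ 0.0426 64.7658] Flocal [-0.9551 -5.8073] -1.700561488549897 tq [-1.1384  0.0349  0.0055]
```

>>> {"name": "carry_out", "arguments": {
  "increments": [
    [20,0,1,0,0,0,0],
    [20,0,1.5,0,0,0,0],
    [20,0,1,0,0,0,0],
    [20,0,0.6,0,0,0,0],
    [20,0,0.4,0,0,0,0],
    [20,0,0.3,0,0,0,0],
    [20,0,0.2,0,0,0,0],
    [20,0,0.2,0,0,0,0],
    [20,0,0,0,0,0,0],
    [20,0,0,0,0,0,0]
  ]
}}

```text
t: 20.45
tcp_pos: [0.5495, 0.0591, 0.0783]
eef_rot: [-0.297, 3.127, -0.001]
contact_force: [0.3, -5.0, -2.1]
grip_width: 0.0299
grasp_force: 30.0
```

```bash
python3 -c "
from h import *
fs()"
```

```text
t 20.45 tcp [0.5495 0.0591 0.0783] yaw 10.832135330294566 tilt [ 0.0002 -0.0006] F [ 0.2877 -5.0374 -2.1149] w 0.029869881506380414 29.998210966587067
local [ 0.0027 69.9164] Flocal [-0.6613 -5.0021] -2.1149324188590617 tq [-1.206  -0.0377  0.0442]
```

>>> {"name": "carry_out", "arguments": {
  "increments": [
    [20,0,0.15,0,0,0,0],
    [20,0,0,0,0,0,0],
    [20,0,0.15,0,0,0,0],
    [20,0,0,0,0,0,0],
    [20,0,0.15,0,0,0,0],
    [20,0,0,0,0,0,0],
    [20,0,0.15,0,0,0,0],
    [20,0,0,0,0,0,0],
    [20,0,0,0,0,0,0],
    [20,0,0,0,0,0,0]
  ]
}}

```text
t: 21.28
tcp_pos: [0.5494, 0.0597, 0.0784]
eef_rot: [-0.297, 3.127, -0.001]
contact_force: [-0.0, -6.5, -2.5]
grip_width: 0.0302
grasp_force: 30.0
```

```bash
python3 -c "
from h import *
fs()"
```

```text
t 21.2833 tcp [0.5494 0.0597 0.0784] yaw 10.833919682176768 tilt [ 0.0003 -0.0006] F [-0.0174 -6.5055 -2.4754] w 0.030244126316903718 29.99821186065674
local [ 0.0475 70.5014] Flocal [-1.2361 -6.387 ] -2.475405283335343 tq [-1.38   -0.0063  0.0987]
```

>>> {"name": "carry_out", "arguments": {
  "increments": [
    [20,0,0.15,0,0,0,0],
    [20,0,0,0,0,0,0],
    [20,0,0.15,0,0,0,0],
    [20,0,0,0,0,0,0],
    [20,0,0.1,0,0,0,0],
    [20,0,0,0,0,0,0],
    [20,0,0,0,0,0,0],
    [20,0,0,0,0,0,0],
    [20,0,0,0,0,0,0],
    [20,0,0,0,0,0,0]
  ]
}}

```text
t: 22.12
tcp_pos: [0.5493, 0.06, 0.0784]
eef_rot: [-0.297, 3.127, -0.001]
contact_force: [0.3, -5.8, -2.5]
grip_width: 0.03
grasp_force: 30.0
```

```bash
python3 -c "
from h import *
fs()"
```

```text
t 22.1167 tcp [0.5493 0.06   0.0784] yaw 10.833926860134829 tilt [ 0.0003 -0.0007] F [ 0.3354 -5.7957 -2.5425] w 0.029988403664130397 29.998209178447723
local [ 0.0278 70.8762] Flocal [-0.7566 -5.7558] -2.5425114130676363 tq [-1.3436 -0.022   0.0463]
```

>>> {"name": "carry_out", "arguments": {
  "increments": [
    [20,0,0.1,0,0,0,0],
    [20,0,0,0,0,0,0],
    [20,0,0.1,0,0,0,0],
    [20,0,0,0,0,0,0],
    [20,0,0,0,0,0,0],
    [20,0,0,0,0,0,0],
    [20,0,0,0,0,0,0],
    [20,0,0,0,0,0,0],
    [20,0,0,0,0,0,0],
    [20,0,0,0,0,0,0]
  ]
}}

```text
t: 22.95
tcp_pos: [0.5493, 0.0602, 0.0784]
eef_rot: [-0.297, 3.127, -0.001]
contact_force: [-0.5, -6.4, -2.0]
grip_width: 0.0296
grasp_force: 30.0
```

```bash
python3 -c "
from h import *
fs()"
```

```text
t 22.95 tcp [0.5493 0.0602 0.0784] yaw 10.837263665664844 tilt [ 0.0003 -0.0007] F [-0.5342 -6.3699 -2.0235] w 0.029613638453216132 29.99821901321411
local [ 0.013  71.0318] Flocal [-1.7184 -6.157 ] -2.0234668656822654 tq [-1.405   0.018   0.0839]
```

>>> {"name": "carry_out", "arguments": {
  "increments": [
    [20,0,0.1,0,0,0,0],
    [20,0,0,0,0,0,0],
    [20,0,0.1,0,0,0,0],
    [20,0,0,0,0,0,0],
    [20,0,0,0,0,0,0],
    [20,0,0,0,0,0,0],
    [20,0,0,0,0,0,0],
    [20,0,0,0,0,0,0],
    [20,0,0,0,0,0,0],
    [20,0,0,0,0,0,0]
  ]
}}

```text
t: 23.78
tcp_pos: [0.5493, 0.0602, 0.0783]
eef_rot: [-0.297, 3.127, -0.002]
contact_force: [-0.2, -8.7, -2.3]
grip_width: 0.0297
grasp_force: 30.0
```

```bash
python3 -c "
from h import *
fs()"
```

```text
t 23.7833 tcp [0.5493 0.0602 0.0783] yaw 10.838290409543404 tilt [ 0.0003 -0.001 ] F [-0.204  -8.6976 -2.2527] w 0.02968212907737345 29.998342394828796
local [ 0.0124 71.0645] Flocal [-1.8302 -8.5054] -2.2526918490933223 tq [-1.7103 -0.0941  0.094 ]
```

>>> {"name": "carry_out", "arguments": {
  "increments": [
    [20,0,0,0,0,0,0],
    [20,0,0,0,0,0,0],
    [20,0,0,0,0,0,0],
    [20,0,0,0,0,0,0],
    [20,0,0,0,0,0,0],
    [20,0,-0.5,0,0,0,0],
    [20,0,-1,0,0,0,0],
    [20,0,-2,0,0,0,0],
    [20,0,-1,0,0,0,0],
    [20,0,0,0,0,0,0]
  ]
}}

```text
t: 24.62
tcp_pos: [0.5501, 0.0563, 0.0782]
eef_rot: [-0.296, 3.127, 0.0]
contact_force: [-0.4, 0.6, -1.9]
grip_width: 0.03
grasp_force: 30.0
```

>>> {"name": "carry_out", "arguments": {
  "increments": [
    [20,0,0,-2,0,0,0],
    [20,0,0,-6,0,0,0],
    [20,0,0,-12,0,0,0],
    [20,0,0,-12,0,0,0],
    [20,0,0,-6,0,0,0],
    [20,0,0,-2,0,0,0],
    [20,0,0,0,0,0,0],
    [20,0,-8,0,0,0,0],
    [20,0,-16,0,0,0,0],
    [20,0,-20,0,0,0,0]
  ]
}}

```text
t: 25.45
tcp_pos: [0.5579, 0.013, 0.1176]
eef_rot: [0.298, -3.126, -0.0]
contact_force: [-0.5, -0.2, -2.1]
grip_width: 0.0302
grasp_force: 30.0
```

>>> {"name": "carry_out", "arguments": {
  "increments": [
    [20,0,-20,0,0,0,0],
    [20,0,-20,0,0,0,0],
    [20,0,-14,0,0,0,0],
    [20,0,-8,0,0,0,0],
    [20,0,-2,0,0,0,0],
    [20,0,0,0,0,0,0],
    [20,0,0,0,0,0,0],
    [20,0,0,0,0,0,0],
    [20,0,0,0,0,0,0],
    [20,0,0,0,0,0,0]
  ]
}}

```text
t: 26.28
tcp_pos: [0.5702, -0.0491, 0.1183]
eef_rot: [-0.297, 3.127, 0.0]
contact_force: [0.1, -0.4, -3.1]
grip_width: 0.0299
grasp_force: 30.0
```

```bash
python3 -c "
from h import *
fs()"
```

```text
t 26.2833 tcp [ 0.5702 -0.0491  0.1183] yaw 10.864817011367109 tilt [-0.      0.0001] F [ 0.1371 -0.3525 -3.0543] w 0.029940883388780756 29.99798744916916
local [  0.0776 -40.2315] Flocal [ 0.0686 -0.372 ] -3.054289854137019 tq [ 0.0506  0.0133 -0.0049]
```

>>> {"name": "carry_out", "arguments": {
  "increments": [
    [20,0,-1.4,5,0,0,0],
    [20,0,0,7,0,0,0],
    [20,0,0,3,0,0,0],
    [20,0,0,2,0,0,0],
    [20,0,0,2,0,0,0],
    [20,0,0,2,0,0,0],
    [20,0,0,1,0,0,0],
    [20,0,0,1,0,0,0],
    [20,0,0,1,0,0,0],
    [20,0,0,0,0,0,0]
  ]
}}

```text
t: 27.12
tcp_pos: [0.5705, -0.0511, 0.0941]
eef_rot: [0.296, -3.128, 0.0]
contact_force: [-0.5, 0.3, -2.4]
grip_width: 0.0299
grasp_force: 30.0
```

>>> {"name": "carry_out", "arguments": {
  "increments": [
    [20,0,0,3,0,0,0],
    [20,0,0,4,0,0,0],
    [20,0,0,4,0,0,0],
    [20,0,0,3,0,0,0],
    [20,0,0,2,0,0,0],
    [20,0,0,0,0,0,0],
    [20,0,1,0,0,0,0],
    [20,0,1,0,0,0,0],
    [20,0,1,0,0,0,0],
    [20,0,1.5,0,0,0,0]
  ]
}}

```text
t: 27.95
tcp_pos: [0.5698, -0.0467, 0.0784]
eef_rot: [-0.296, 3.127, -0.0]
contact_force: [0.1, -6.6, -4.1]
grip_width: 0.03
grasp_force: 30.0
```

>>> {"name": "carry_out", "arguments": {
  "increments": [
    [20,0,2,0,0,0,0],
    [20,0,2.5,0,0,0,0],
    [20,0,2.5,0,0,0,0],
    [20,0,2.5,0,0,0,0],
    [20,0,2.5,0,0,0,0],
    [20,0,2.5,0,0,0,0],
    [20,0,2.5,0,0,0,0],
    [20,0,2.5,0,0,0,0],
    [20,0,2.5,0,0,0,0],
    [20,0,2.5,0,0,0,0]
  ]
}}

```text
t: 28.78
tcp_pos: [0.5653, -0.023, 0.0784]
eef_rot: [-0.297, 3.127, -0.002]
contact_force: [0.6, -6.9, -4.3]
grip_width: 0.03
grasp_force: 30.0
```

>>> {"name": "carry_out", "arguments": {
  "increments": [
    [20,0,2.5,0,0,0,0],
    [20,0,2.5,0,0,0,0],
    [20,0,2.5,0,0,0,0],
    [20,0,2.5,0,0,0,0],
    [20,0,2,0,0,0,0],
    [20,0,1.5,0,0,0,0],
    [20,0,1,0,0,0,0],
    [20,0,0,0,0,0,0],
    [20,0,0,0,0,0,0],
    [20,0,0,0,0,0,0]
  ]
}}

```text
t: 29.62
tcp_pos: [0.5624, -0.0086, 0.0783]
eef_rot: [-0.296, 3.127, -0.001]
contact_force: [-1.0, -6.1, -1.9]
grip_width: 0.0302
grasp_force: 30.0
```

```bash
python3 -c "
from h import *
fs()"
```

```text
t 29.6167 tcp [ 0.5624 -0.0086  0.0783] yaw 10.829224466901186 tilt [ 0.0002 -0.0004] F [-1.0037 -6.058  -1.915 ] w 0.030199117854206682 29.99824494123459
local [0.0248 1.0528] Flocal [-2.1211 -5.7626] -1.9149589604204782 tq [-1.1637  0.1273  0.0564]
```

>>> {"name": "carry_out", "arguments": {
  "increments": [
    [20,0,1.5,0,0,0,0],
    [20,0,2,0,0,0,0],
    [20,0,1.5,0,0,0,0],
    [20,0,1,0,0,0,0],
    [20,0,0.5,0,0,0,0],
    [20,0,0.3,0,0,0,0],
    [20,0,0.2,0,0,0,0],
    [20,0,0.2,0,0,0,0],
    [20,0,0,0,0,0,0],
    [20,0,0,0,0,0,0]
  ]
}}

```text
t: 30.45
tcp_pos: [0.5611, -0.0016, 0.0783]
eef_rot: [-0.296, 3.127, -0.001]
contact_force: [-0.1, -5.0, -0.8]
grip_width: 0.0296
grasp_force: 30.0
```

```bash
python3 -c "
from h import *
fs()"
```

```text
t 30.45 tcp [ 0.5611 -0.0016  0.0783] yaw 10.831108754549343 tilt [ 0.0002 -0.0005] F [-0.1047 -5.0033 -0.8476] w 0.02956790256857653 29.998531937599182
local [0.0179 8.1354] Flocal [-1.0404 -4.8951] -0.8475886058309816 tq [-1.3832  0.1539  0.0686]
```

>>> {"name": "carry_out", "arguments": {
  "increments": [
    [20,0,0.15,0,0,0,0],
    [20,0,0,0,0,0,0],
    [20,0,0.15,0,0,0,0],
    [20,0,0,0,0,0,0],
    [20,0,0.1,0,0,0,0],
    [20,0,0,0,0,0,0],
    [20,0,0.1,0,0,0,0],
    [20,0,0,0,0,0,0],
    [20,0,0,0,0,0,0],
    [20,0,0,0,0,0,0]
  ]
}}

```text
t: 31.28
tcp_pos: [0.561, -0.0011, 0.0783]
eef_rot: [-0.296, 3.127, -0.001]
contact_force: [0.1, -6.1, -1.5]
grip_width: 0.0299
grasp_force: 30.0
```

```bash
python3 -c "
from h import *
fs()"
```

```text
t 31.2833 tcp [ 0.561  -0.0011  0.0783] yaw 10.82873727206228 tilt [ 0.0002 -0.0005] F [ 0.1248 -6.1121 -1.5093] w 0.029853676150226677 29.998653531074524
local [0.011  8.6413] Flocal [-1.0228 -6.0273] -1.5092940457233075 tq [-1.4632  0.1647  0.0542]
```

>>> {"name": "carry_out", "arguments": {
  "increments": [
    [20,0,0.1,0,0,0,0],
    [20,0,0,0,0,0,0],
    [20,0,0.1,0,0,0,0],
    [20,0,0,0,0,0,0],
    [20,0,0.1,0,0,0,0],
    [20,0,0,0,0,0,0],
    [20,0,0,0,0,0,0],
    [20,0,0,0,0,0,0],
    [20,0,0,0,0,0,0],
    [20,0,0,0,0,0,0]
  ]
}}

```text
t: 32.12
tcp_pos: [0.5609, -0.0008, 0.0783]
eef_rot: [-0.296, 3.127, -0.001]
contact_force: [-0.3, -5.9, -1.4]
grip_width: 0.03
grasp_force: 30.0
```

```bash
python3 -c "
from h import *
fs()"
```

```text
t 32.1167 tcp [ 0.5609 -0.0008  0.0783] yaw 10.825593179282366 tilt [ 0.0002 -0.0005] F [-0.2783 -5.9088 -1.3969] w 0.03000191316738888 29.99865710735321
local [0.0051 8.9225] Flocal [-1.3806 -5.7519] -1.396869167628433 tq [-1.3622  0.1294  0.022 ]
```

>>> {"name": "carry_out", "arguments": {
  "increments": [
    [20,0,0.1,0,0,0,0],
    [20,0,0,0,0,0,0],
    [20,0,0.1,0,0,0,0],
    [20,0,0,0,0,0,0],
    [20,0,0,0,0,0,0],
    [20,0,0,0,0,0,0],
    [20,0,0,0,0,0,0],
    [20,0,0,0,0,0,0],
    [20,0,0,0,0,0,0],
    [20,0,0,0,0,0,0]
  ]
}}

```text
t: 32.95
tcp_pos: [0.5609, -0.0007, 0.0784]
eef_rot: [-0.296, 3.127, -0.001]
contact_force: [-0.6, -7.9, -0.7]
grip_width: 0.03
grasp_force: 30.0
```

```bash
python3 -c "
from h import *
fs()"
```

```text
t 32.95 tcp [ 0.5609 -0.0007  0.0784] yaw 10.828117998216717 tilt [ 0.0002 -0.0007] F [-0.6223 -7.9492 -0.735 ] w 0.029999390583109607 29.998649954795837
local [-0.0066  9.0239] Flocal [-2.1008 -7.6918] -0.7349969274051419 tq [-1.5659  0.1616  0.042 ]
```

>>> {"name": "carry_out", "arguments": {
  "increments": [
    [20,0,0.1,0,0,0,0],
    [20,0,0,0,0,0,0],
    [20,0,0,0,0,0,0],
    [20,0,0,0,0,0,0],
    [20,0,0,0,0,0,0],
    [20,0,0,0,0,0,0],
    [20,0,0,0,0,0,0],
    [20,0,0,0,0,0,0],
    [20,0,0,0,0,0,0],
    [20,0,0,0,0,0,0]
  ]
}}

```text
t: 33.78
tcp_pos: [0.5609, -0.0007, 0.0783]
eef_rot: [-0.296, 3.127, -0.001]
contact_force: [-0.8, -7.7, -2.3]
grip_width: 0.0298
grasp_force: 30.0
```

```bash
python3 -c "
from h import *
fs()"
```

```text
t 33.7833 tcp [ 0.5609 -0.0007  0.0783] yaw 10.829558532054323 tilt [ 0.0002 -0.0008] F [-0.8246 -7.7174 -2.3144] w 0.02978201580345846 29.998703598976135
local [0.0073 9.0323] Flocal [-2.2561 -7.4262] -2.3143609621896646 tq [-1.7189  0.2027  0.0227]
```

>>> {"name": "carry_out", "arguments": {
  "increments": [
    [20,0,0,0,0,0,0],
    [20,0,0,0,0,0,0],
    [20,0,0,0,0,0,0],
    [20,0,0,0,0,0,0],
    [20,0,0,0,0,0,0],
    [20,0,-0.5,0,0,0,0],
    [20,0,-1,0,0,0,0],
    [20,0,-2,0,0,0,0],
    [20,0,-1,0,0,0,0],
    [20,0,0,0,0,0,0]
  ]
}}

```text
t: 34.62
tcp_pos: [0.5617, -0.0047, 0.0782]
eef_rot: [-0.296, 3.128, 0.0]
contact_force: [-0.1, -0.0, -2.4]
grip_width: 0.0298
grasp_force: 30.0
```

>>> {"name": "carry_out", "arguments": {
  "increments": [
    [20,0,0,-2,0,0,0],
    [20,0,0,-6,0,0,0],
    [20,0,0,-12,0,0,0],
    [20,0,0,-14,0,0,0],
    [20,0,0,-14,0,0,0],
    [20,0,0,-10,0,0,0],
    [20,0,0,-4,0,0,0],
    [20,0,8,0,0,0,0],
    [20,0,16,0,0,0,0],
    [20,0,20,0,0,0,0]
  ]
}}

```text
t: 35.45
tcp_pos: [0.553, 0.0388, 0.1396]
eef_rot: [0.294, -3.127, -0.0]
contact_force: [0.4, 1.1, -3.0]
grip_width: 0.03
grasp_force: 30.0
```

>>> {"name": "carry_out", "arguments": {
  "increments": [
    [20,0,20,0,0,0,0],
    [20,0,20,0,0,0,0],
    [20,0,20,0,0,0,0],
    [20,0,20,0,0,0,0],
    [20,0,18,0,0,0,0],
    [20,0,14,0,0,0,0],
    [20,0,7,0,0,0,0],
    [20,0,2,0,0,0,0],
    [20,0,0,0,0,0,0],
    [20,0,0,0,0,0,0]
  ]
}}

```text
t: 36.28
tcp_pos: [0.5307, 0.157, 0.14]
eef_rot: [0.296, -3.127, 0.0]
contact_force: [0.3, -0.4, -2.7]
grip_width: 0.0296
grasp_force: 30.0
```

>>> {"name": "carry_out", "arguments": {
  "increments": [
    [20,6,0,0,0,0,0],
    [20,14,0,0,0,0,0],
    [20,18,0,0,0,0,0],
    [20,18,0,0,0,0,0],
    [20,16,0,0,0,0,0],
    [20,12,0,0,0,0,0],
    [20,6,0,0,0,0,2.2],
    [20,2,0,0,0,0,2.2],
    [20,0,0,0,0,0,0],
    [20,0,0,0,0,0,0]
  ]
}}

```text
t: 37.12
tcp_pos: [0.4403, 0.1398, 0.1403]
eef_rot: [-0.177, 3.136, -0.0]
contact_force: [-0.1, -0.3, -3.4]
grip_width: 0.0301
grasp_force: 30.0
```

```bash
python3 -c "
from h import *
fs(); delta([.4405,.1407,.0545],6.4)"
```

```text
t 37.1167 tcp [0.4403 0.1398 0.1403] yaw 6.446520325669884 tilt [ 0.0003 -0.    ] F [-0.0894 -0.286  -3.4176] w 0.03008779130805561 29.998145699501038
local [-92.1475 169.6372] Flocal [-0.1414 -0.2641] -3.4176157099646076 tq [-0.0098  0.0626 -0.018 ]
t 37.1167 tcp [0.4403 0.1398 0.1403] yaw 6.446520325669884 tilt [ 0.0003 -0.    ] F [-0.0894 -0.286  -3.4176] w 0.03008779130805561 29.998145699501038
tool shift mm [-0.2816  0.909  85.8431] rz 0.046520325669884066
```

>>> {"name": "carry_out", "arguments": {
  "increments": [
    [20,0,0,6,0,0,0],
    [20,0,0,14,0,0,0],
    [20,0,0,18,0,0,0],
    [20,0,0,18,0,0,0],
    [20,0,0,14,0,0,0],
    [20,0,0,8,0,0,0],
    [20,0,0,3,0,0,0],
    [20,0,0,2,0,0,0],
    [20,0,0,1,0,0,0],
    [20,0,0,0,0,0,0]
  ]
}}

```text
t: 37.95
tcp_pos: [0.4407, 0.1403, 0.0566]
eef_rot: [-0.176, 3.136, 0.0]
contact_force: [-0.2, -0.7, -2.4]
grip_width: 0.0297
grasp_force: 30.0
```

>>> {"name": "carry_out", "arguments": {
  "increments": [
    [20,0,0,0.5,0,0,0],
    [20,0,0,0.5,0,0,0],
    [20,0,0,0.3,0,0,0],
    [20,0,0,0.3,0,0,0],
    [20,0,0,0.2,0,0,0],
    [20,0,0,0,0,0,0],
    [20,0,0,0,0,0,0],
    [20,0,0,0,0,0,0],
    [20,0,0,0,0,0,0],
    [20,0,0,0,0,0,0]
  ]
}}

```text
t: 38.78
tcp_pos: [0.4403, 0.1402, 0.0544]
eef_rot: [0.176, -3.137, 0.0]
contact_force: [-0.7, -0.2, -2.7]
grip_width: 0.0299
grasp_force: 30.0
```

>>> {"name": "carry_out", "arguments": {
  "increments": [
    [20,0,0,0.2,0,0,0],
    [20,0,0,0.2,0,0,0],
    [20,0,0,0.1,0,0,0],
    [20,0,0,0,0,0,0],
    [20,0,0,0,0,0,0],
    [20,0,0,0,0,0,0],
    [20,0,0,0,0,0,0],
    [20,0,0,0,0,0,0],
    [20,0,0,0,0,0,0],
    [20,0,0,0,0,0,0]
  ]
}}

```text
t: 39.62
tcp_pos: [0.4403, 0.1402, 0.0543]
eef_rot: [-0.176, 3.136, 0.0]
contact_force: [-1.7, -0.9, 11.3]
grip_width: 0.03
grasp_force: 30.0
```

>>> {"name": "carry_out", "arguments": {
  "increments": [
    [20,0,0,-0.2,0,0,0],
    [20,0,0,-0.1,0,0,0],
    [20,0,0,0,0,0,0],
    [33,0,0,0,0,0,0],
    [38,0,0,0,0,0,0],
    [44,0,0,0,0,0,0],
    [50,0,0,0,0,0,0],
    [60,0,0,0,0,0,0],
    [60,0,0,0,0,0,0],
    [60,0,0,0,0,0,0]
  ]
}}

```text
t: 40.45
tcp_pos: [0.4403, 0.1402, 0.0542]
eef_rot: [-0.176, 3.137, -0.0]
contact_force: [1.0, 0.1, 0.0]
grip_width: 0.06
grasp_force: 0.0
```

>>> {"name": "carry_out", "arguments": {
  "increments": [
    [60,0,0,-3,0,0,0],
    [60,0,0,-8,0,0,0],
    [60,0,0,-16,0,0,0],
    [60,0,0,-20,0,0,0],
    [60,0,0,-20,0,0,0],
    [60,0,0,-25,0,0,0],
    [60,0,0,-30,0,0,0],
    [60,0,0,-25,0,0,0],
    [60,0,0,-10,0,0,0],
    [60,0,0,0,0,0,0]
  ]
}}

```text
t: 41.28
tcp_pos: [0.4415, 0.1405, 0.2143]
eef_rot: [-0.176, 3.132, 0.001]
contact_force: [0.4, 0.1, 0.5]
grip_width: 0.0597
grasp_force: 0.0
```

>>> {"name": "carry_out", "arguments": {
  "increments": [
    [60,8,15,0,0,0,0],
    [60,15,30,0,0,0,0],
    [60,18,36,0,0,0,0],
    [60,18,36,0,0,0,0],
    [60,18,36,0,0,0,0],
    [60,18,36,0,0,0,0],
    [60,15,30,0,0,0,0],
    [60,8,15,0,0,0,0],
    [60,0,0,0,0,0,0],
    [60,0,0,0,0,0,0]
  ]
}}

```text
t: 42.12
tcp_pos: [0.296, 0.3597, 0.2108]
eef_rot: [0.179, -3.136, 0.001]
contact_force: [0.5, -0.6, 0.2]
grip_width: 0.0601
grasp_force: 0.0
```

```bash
python3 - <<'E'
from h import *
fs()
a=camera("top"); b=camera("side")
A=cv2.resize(a[120:250,170:365],(600,400),interpolation=cv2.INTER_CUBIC);B=cv2.resize(b[150:250,210:360],(600,400),interpolation=cv2.INTER_CUBIC)
o=cv2.resize(np.vstack([A,B]),(450,600)); cv2.imwrite("pics/end.png",o[:,:,::-1])
E
```

```text
t 42.1167 tcp [0.296  0.3597 0.2108] yaw 6.546819339485171 tilt [-0.0006 -0.0008] F [ 0.4518 -0.6202  0.2173] w 0.060056593273298896 0.0
local [-192.6381  412.7434] Flocal [ 0.3275 -0.6938] 0.2172914052547717 tq [ 0.0168 -0.0143  0.0206]
```

View pics/end.png

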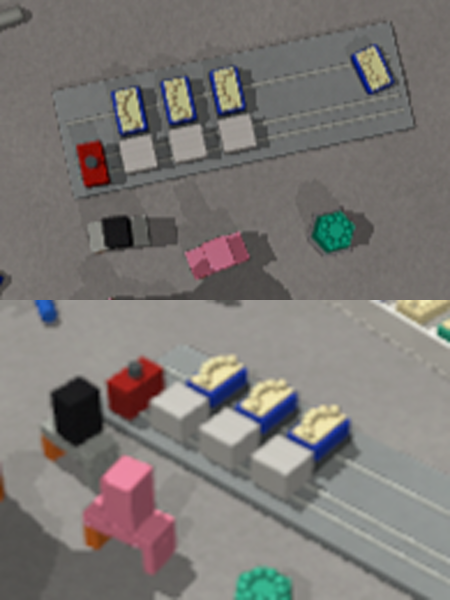

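The carriers are evenly spaced from the stop: top view (138,155), (187,144), (237,133). The gauge stands upright on the bench at (118,232), the bystanders have not moved, and the arm is clear of everything.

```bash
python3 -c "
from rig import *
print(job_done())"
```

```text
the job is handed in; nothing more can be done
None
```

The job is handed in at about 42 s: all three carriers were drawn snug to their 22 mm gaps in order from the stop, the gauge is standing upright on the bench in front of the rail and released, and nothing else looks disturbed in the last pictures.

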